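# Clamp a bolt spring housing in the service fixture

## Task

With the fingers, push the grey steel bolt spring housing along between its guide rails until it is fully home against the back stop of the fixture. Then push the red handle of the toggle clamp back and down until it goes past centre and snaps into its locked position, so that the clamp's rubber pad holds the housing down. Lift nothing, leave the funnel and its cup, the thumb turn and the ferrule where they stand, and finish with the hand clear.

Things in the scene. Friction and masses are not known exactly. Their poses are not given: they have to be found in the camera images.
- fixture: fixed aluminium plate, 285 x 100 x 12 mm, carrying rails, back stop and toggle clamp. Its frame is called 'fixture' below: origin on the cart top (z = 0) straight under the clamp arm's pivot, z up, x from the clamp along the rails towards the housing (roughly world +y, within 0.5 rad), y across. Plate spans x -90 to 195, y -50 to 50 mm.
- stop_face (a point): middle of the top edge of the steel back stop's face: fixture x = 27, y = 0, z = 38 mm; the face is 50 mm wide and looks to fixture +x. From it two guide rails, 12 mm wide, tops at z = 22 mm, run along fixture x from 30 to 190 mm and leave a 51 mm wide channel centred on y = 0.
- clamp_pivot (a point): pivot pin of the clamp's arm, fixture x = 0, y = 0, z = 60 mm, 16 mm either side. The clamp stands on a dark riser block behind the stop, within fixture x -60 to 20, y -27 to 27 mm.
- housing: loose grey steel box, the bolt spring housing: 90 (x) x 48 (y) x 34 mm high, about 0.45 kg; origin at the centre of its underside. Lies on the plate (underside z = 12 mm) between the rails, x axis along fixture x. Origin at fixture x = 92 to 122 mm at the start, 72 mm when fully home. Push its free end (brass bush, facing fixture +x) towards fixture -x; it slides at 2 to 6 N.
- clamp_handle (a joint): angle (rad) between the clamp's handle and arm, from fully open: 0 at the start (handle up, arm raised), about 2.6 at dead centre, about 2.80 locked against its stop. From where the pad meets the housing (2.3) up to centre the sprung pad pushes the handle back if it is let go; past centre it snaps to the stop and stays. Before that, pivot friction holds it where it is left.
- clamp_arm (a joint): angle (rad) of the clamp's arm: 0 raised and open, about 1.43 at dead centre, about 1.40 locked (arm nearly level over the housing). The raised arm, 22 mm wide, stands nearly upright over fixture x -20 to 40 mm, up to z = 155 mm, and swings down towards fixture +x as the handle is pushed. It moves only with the handle.
- handle_end (a point): middle of the free end of the red grip (20 mm wide, 16 mm thick, the outer 78 mm of the handle). As the handle is pushed it passes fixture (x, z) mm: open (-74, 168), (-105, 156), (-116, 150), (-126, 140), (-129, 127), (-130, 111) pad meets housing, (-130, 84) dead centre, (-128, 57) locked. Needs 2 N at the grip's end at first, 4 to 7 N before centre.
- handle_root (a point): pin joining the handle to the arm, fixture y = 0. Open: fixture x = -27, z = 55 mm; with the handle end at z = 140: x = -22, z = 76; locked: x = -9, z = 85 mm. The handle's centre line runs straight from here to point handle_end, 122 mm away: leaning back 23 degrees from upright when open, sloping 13 degrees down towards its end when locked.
- clamp_pad: black rubber pad, 17 mm across, on the sprung spindle near the end of the clamp's arm; origin at the centre of its face. With the clamp locked it presses down with about 13 N on the top (z = 46 mm) of a housing that is home, at fixture x = 72 mm.
- cup: loose tin collection cup, 80 mm across the rim, 85 mm high, origin at the centre of its underside; stands beyond the handle end of the fixture. Leave alone.
- funnel: loose stainless funnel, 108 mm across the mouth, resting on the cup's rim with its spout inside; its mouth is 112 mm above the cart top; origin at the lower end of the spout, 29 mm above the cart top. Leave alone.
- thumb_turn: loose chrome thumb turn standing on its 42 mm round rose, 41 mm high, origin at the centre of its underside; beside the fixture. Leave alone.
- ferrule: loose copper ferrule, a tube 31 mm across and 31 mm high standing on end, origin at the centre of its underside; beside the fixture. Leave alone.
Mind the look-alikes: they are no part of the job. Leave any orange look-alike of the housing alone.

How it is judged:
On the way, in this order (a step that is already met when the one before it is completed fails the run):
1. the housing has been pushed home against the back stop while the clamp is still open (x of housing in the frame of fixture below 0.0745 m and value of joint clamp_arm below 0.5 rad), for 0.2 s.
2. the clamp's handle has gone past centre into its locked position (value of joint clamp_handle above 2.76 rad), for 0.2 s.
At the end, for the whole second after the job is handed in: the housing lies flat and at rest on the plate, within 2.5 mm of touching the back stop; the clamp's handle is past centre at its stop (handle joint above 2.76 rad); the rubber pad presses on the housing with more than 7 N; cup, funnel, thumb turn and ferrule stand within 20 mm of where they were (x of housing in the frame of fixture below 0.0745 m and z of housing in the frame of fixture below 0.015 m and angle between housing's own z axis and vertical below 0.05 rad and value of joint clamp_handle above 2.76 rad and contact force between clamp_pad and housing above 7 N and linear speed of housing below 0.01 m/s and distance of each of cup, funnel, thumb_turn, ferrule from where it was at the start of the episode below 0.02 m).
It fails at once if the housing is lifted off the plate or tipped up (more than 10 mm or 0.2 rad) (z of housing in the frame of fixture above 0.022 m or angle between housing's own z axis and vertical above 0.2 rad).
It fails at once if the cup or funnel is lifted, shifted more than 20 mm or tipped (distance of any of cup, funnel from where it was at the start of the episode above 0.02 m or angle between any of cup, funnel's own z axis and vertical above 0.3 rad).
It fails at once if the thumb turn or ferrule is lifted, shifted more than 20 mm or tipped (distance of any of thumb_turn, ferrule from where it was at the start of the episode above 0.02 m or angle between any of thumb_turn, ferrule's own z axis and vertical above 0.3 rad).
It also fails if it takes over 51 s, if anything falls off the work surface, if the arm or the gripper's body presses on something with over 40 N, if the wrist force passes 120 N, or if a joint passes its speed limit or range.

## Robot

A 6-joint arm with a two-finger parallel gripper is mounted at the origin on the work surface. World frame = base frame: x ahead of the robot, y to its left, z up, the work surface at z = 0. Lengths are in m, angles in rad, forces in N, time in s.
With the tool pointing down it reaches from about 0.35 to 0.975 m from the base axis. Payload 4.9 kg.
Tool frame: the origin (TCP) lies midway between the tips of the shut fingers; the grasp point (between the pads) lies 19 mm behind it; z points along the fingers, y is the direction in which the jaws open and shut (so a half turn about z gives the same grasp; the last joint's range is limited). The gripper opens to 85 mm and grips with 20 to 120 N. Pads are 22 mm wide; open, the fingers measure 114 mm over their backs; the gripper's body (76 mm by 85 mm) begins 54 mm behind the grasp point. The pads swing forward as they close: fully open they stand 13 mm farther back than shut.
Start: joints at [1.062, 0.053, 1.613, -0, 1.476, -0.119], TCP at [0.237, 0.578, 0.231] pointing down, gripper open.
Joint ranges: [-3.01, 3.01], [-1.01, 2.22], [0.06, 2.58], [-1.02, 4.17], [0.09, 2.62], [-3.14, 3.14]. Speed limits (rad/s): [2.57, 2.57, 3.14, 3.14, 3.14, 3.14].

## Interface

Orientations are given as a rotation vector (axis times angle).
In Python, from station import ctrl gives the robot as it stands.
- The arm moves only by the tool play_rows, never from a script. Its argument "motion" is a list that holds one entry, the list of rows, each a list of 7 numbers: the closure, from -1 (fully open) to 1 (shut), then the shift along the tool's x, y, z in cm, then the turn, a rotation vector about the tool's x, y, z in degrees. A call has 1 to 20 rows; each row is the pose to reach, as a shift and turn from the pose measured when the call began, along the tool's axes at that moment; what a row does not reach only later rows make up. A row lasts 1/8 s, in which the tool goes at most 62.5 mm and 10.7 degrees, less where a joint would pass 70% of its speed; a pose out of reach is approached as far as the arm can. A call with a gripper value outside its range is refused whole. The fingers move at their own pace and stop on an object; "newtons" is the grip in N (left out, the last holds). Time passes only in rows, so rows that repeat a pose let the fingers close. It gives the time, the measured TCP pose, the force and the opening at its end, in the units of the state.
- ctrl.get_obs(): the state, without advancing time (a new reading comes with each control period).
- ctrl.get_image(name): name is "side" or "top" or "wrist"; returns a dict with "color" (420x560x3 uint8, red, green, blue), "mtx" (3x3 intrinsics, pixels), "T" (4x4, takes a point from camera to world coordinates). Camera axes: x right, y up, looking along -z (the intrinsics and any distortion apply to the point x, -y, -z); pixel columns grow to the right and rows downward; lengths in m; the calibration is good to about 2 mm. A picture is of the moment at which its call begins. There is no depth.
- ctrl.finish_job(): hands the job in, once; it reports no verdict.
The state is a dict: "t": time; "q": joint angles; "dq": joint speeds; "effort": joint torques, N m; "tool_pos": TCP position; "tool_rot": TCP orientation; "contact_force": force on the tool from outside, world axes, zero at the start; "wrist_torque": the same for the moment, N m; "opening": finger opening in m.
Only numpy, scipy, OpenCV 4.12 (cv2) and the standard library are available. Lean on these libraries where they do the work, as an engineer would, in place of code of your own. Each camera call takes 0.05 s, during which the arm holds its last target.

## Working session

There is one attempt and no reset: what is moved stays moved. The work goes in short steps, Python scripts to look and compute and a tool call to move; the robot and the scene stay as the last step left them, time stands still between calls to the robot, and variables do not carry over. Pictures are saved under pics/ and viewed, and the job is handed in when it is done.

Besides the shell and the picture viewer there is one more tool, called after "Emit:" as name(argument=value, ...) on one line, values as JSON. play_rows: Moves the arm, as the interface text tells. Its arguments: {"type":"object","properties":{"motion":{"type":"array"},"newtons":{"type":"number"}},"required":["motion"]}

```bash
mkdir -p pics; python3 - <<'E'
from station import ctrl
import cv2,numpy as np
o=ctrl.get_obs()
for k,v in o.items(): print(k,np.round(v,4))
for n in ["side","top","wrist"]:
    im=ctrl.get_image(n); cv2.imwrite(f"pics/{n}0.png",im["color"][:,:,::-1]); print(n,np.round(im["mtx"],1).tolist(),np.round(im["T"],3).tolist(), [k for k in im])
    np.savez(f"{n}0.npz",**im)
E
```

```text
t 0.0
q [ 1.062   0.0533  1.6143 -0.      1.476  -0.119 ]
dq [ 0.0007 -0.0006 -0.0003  0.0009  0.0003 -0.0011]
effort [ 1.00000e-03 -3.93698e+01 -3.70169e+01 -0.00000e+00  7.20000e-03
  0.00000e+00]
tool_pos [0.2372 0.5776 0.2301]
tool_rot [-6.0830e-01 -3.0815e+00  3.0000e-03]
contact_force [-0.0154 -0.3898 -0.2119]
wrist_torque [-0.0451 -0.0315 -0.0437]
opening 0.0854
side [[396.2, 0.0, 275.1], [0.0, 396.2, 204.2], [0.0, 0.0, 1.0]] [[-0.941, 0.144, -0.307, 0.342], [-0.338, -0.463, 0.82, 0.683], [-0.024, 0.875, 0.484, 0.494], [0.0, 0.0, 0.0, 1.0]] ['color', 'mtx', 'T']
top [[452.9, 0.0, 281.4], [0.0, 452.9, 209.7], [0.0, 0.0, 1.0]] [[-0.026, 0.983, -0.181, 0.361], [-1.0, -0.025, 0.01, 0.039], [0.005, 0.181, 0.983, 1.237], [0.0, 0.0, 0.0, 1.0]] ['color', 'mtx', 'T']
wrist [[312.0, 0.0, 276.8], [0.0, 312.0, 207.5], [0.0, 0.0, 1.0]] [[0.38, -0.884, -0.274, 0.167], [0.925, 0.362, 0.115, 0.607], [-0.002, -0.297, 0.955, 0.373], [0.0, 0.0, 0.0, 1.0]] ['color', 'mtx', 'T']
```

View pics/side0.png

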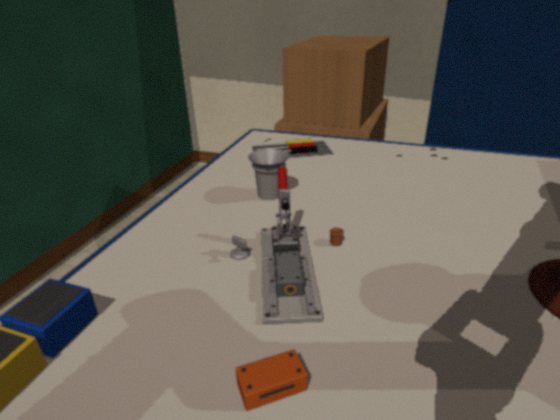

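View pics/top0.png

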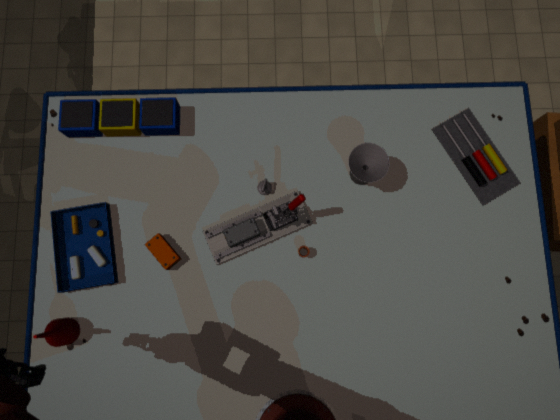

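View pics/wrist0.png

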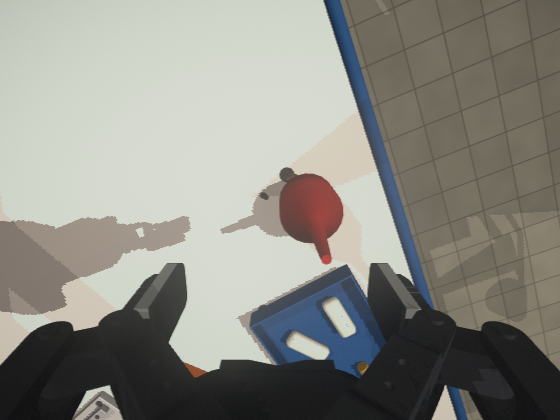

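The side view shows the fixture at px (285,270), with the red handle at (283,178) just in front of the cup and funnel at (268,170). The thumb turn is at (240,247), the ferrule at (336,237) and the orange look-alike at (272,378). In the top view the fixture is around (260,228), with the grey housing at (243,233) and the red handle at (297,202). The grey box between the rails is the housing. I'll enlarge to confirm.

```bash
cat > h.py <<'E'
import numpy as np,cv2
def ray(im,uv):
    K=im["mtx"];T=im["T"]
    d=np.linalg.inv(K)@np.array([uv[0],uv[1],1.]); d=np.array([d[0],-d[1],-d[2]])
    return T[:3,3],T[:3,:3]@d
def onplane(im,uv,z):
    c,d=ray(im,uv); return c+d*(z-c[2])/d[2]
def tri(i1,u1,i2,u2):
    c1,d1=ray(i1,u1);c2,d2=ray(i2,u2)
    A=np.stack([d1,-d2],1);s=np.linalg.lstsq(A,c2-c1,rcond=None)[0]
    p,q=c1+s[0]*d1,c2+s[1]*d2
    return (p+q)/2,np.linalg.norm(p-q)
def proj(im,P):
    T=np.linalg.inv(im["T"]);p=T[:3,:3]@np.asarray(P)+T[:3,3];p=np.array([p[0],-p[1],-p[2]]);u=im["mtx"]@p;return u[:2]/u[2]
E
python3 - <<'E'
import cv2
a=cv2.imread("pics/top0.png")[170:280,190:390];cv2.imwrite("pics/top0c.png",cv2.resize(a,None,fx=4,fy=4,interpolation=cv2.INTER_CUBIC))
a=cv2.imread("pics/side0.png")[140:330,200:360];cv2.imwrite("pics/side0c.png",cv2.resize(a,None,fx=3,fy=3,interpolation=cv2.INTER_CUBIC))
E
```

```text
(no output)
```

View pics/top0c.png

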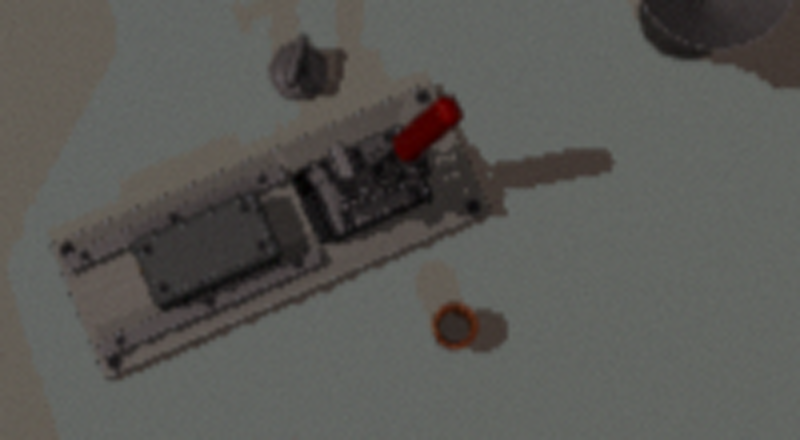

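View pics/side0c.png

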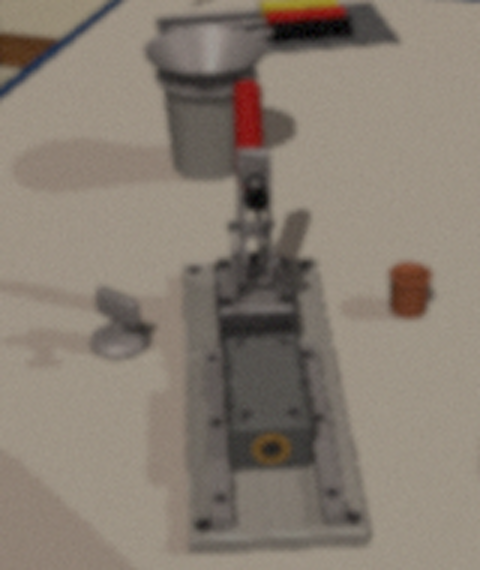

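```bash
python3 - <<'E'
import numpy as np; from h import *
t=dict(np.load("top0.npz"));s=dict(np.load("side0.npz"))
C=[(52,240),(112,376),(497,207),(440,85)]
P=np.array([onplane(t,(190+(u+.5)/4-.5,170+(v+.5)/4-.5),.012) for u,v in C]);print(P.round(4))
S=[(187,548),(368,542),(318,262),(184,264)]
Q=np.array([onplane(s,(200+(u+.5)/3-.5,140+(v+.5)/3-.5),.012) for u,v in S]);print(Q.round(4))
for X in(P,Q): print([np.linalg.norm(X[i]-X[(i+1)%4]).round(4) for i in range(4)])
# fixture order: (195, ?)...
F0=np.array([[195,50],[195,-50],[-90,-50],[-90,50]])/1000.
# fixture x ~ world +y; y = z x x -> world -x. top-left corner in top image = larger world x -> fixture y=-50
F=F0*[1,-1]
def fit(X,F):
    a=F-F.mean(0);b=X[:,:2]-X[:,:2].mean(0)
    th=np.arctan2((a[:,0]*b[:,1]-a[:,1]*b[:,0]).sum(),(a*b).sum())
    R=np.array([[np.cos(th),-np.sin(th)],[np.sin(th),np.cos(th)]]);o=X[:,:2].mean(0)-R@F.mean(0)
    return th,o,(X[:,:2]-(F@R.T+o))*1000
for X in(P,Q):
    th,o,r=fit(X,F);print(th,np.degrees(th),o.round(4),r.round(1).tolist())
Rz=lambda th:np.array([[np.cos(th),-np.sin(th)],[np.sin(th),np.cos(th)]])
def tofix(p): return Rz(th).T@(np.asarray(p)[:2]-o)
# housing top corners in top crop z=.046
for u,v in[(163,308),(135,246),(260,195),(283,258)]:
    p=onplane(t,(190+(u+.5)/4-.5,170+(v+.5)/4-.5),.046);print('hous',p.round(4),(tofix(p)*1000).round(1))
# handle end in both
ht=(190+440/4,170+112/4);hs=(200+247/3,140+85/3)
p,e=tri(t,ht,s,hs);print('handle',p.round(4),e,(tofix(p)*1000).round(1))
E
```

```text
[[ 0.537   0.2427  0.012 ]
 [ 0.4437  0.2019  0.012 ]
 [ 0.5521 -0.0615  0.012 ]
 [ 0.6386 -0.0254  0.012 ]]
[[ 0.5333  0.2484  0.012 ]
 [ 0.441   0.213   0.012 ]
 [ 0.5453 -0.0537  0.012 ]
 [ 0.6412 -0.0203  0.012 ]]
[np.float64(0.1019), np.float64(0.2849), np.float64(0.0938), np.float64(0.2867)]
[np.float64(0.0988), np.float64(0.2864), np.float64(0.1015), np.float64(0.2895)]
1.950023177449615 111.72809802055335 [0.5623 0.0407] [[0.5, 2.4], [0.0, -1.4], [2.9, -0.1], [-3.4, -0.9]]
1.9452277814716492 111.4533420699219 [0.5594 0.048 ] [[-1.3, 0.6], [-0.5, 1.8], [-0.5, 0.4], [2.3, -2.8]]
hous [0.4851 0.1638 0.046 ] [135.   26.8]
hous [0.5267 0.1821 0.046 ] [136.8 -18.6]
hous [0.5589 0.0988 0.046 ] [ 47.5 -18.1]
hous [0.5162 0.0843 0.046 ] [49.5 26.9]
handle [ 0.5862 -0.0175  0.167 ] 0.0006265826604064562 [-70.7  -1. ]
```

```bash
cat >> h.py <<'E'
from scipy.spatial.transform import Rotation as Ro
th=1.9464; o=np.array([.5605,.045])
def fx(x,y,z):
    c,s=np.cos(th),np.sin(th);return np.array([o[0]+c*x-s*y,o[1]+s*x+c*y,z])
def tofix(p):
    c,s=np.cos(th),np.sin(th);d=np.asarray(p)[:2]-o;return np.array([c*d[0]+s*d[1],-s*d[0]+c*d[1],p[2]])
def goalrot(sgn):  # tool z down, tool x along sgn*fixture x
    x=np.array([np.cos(th),np.sin(th),0])*sgn;z=np.array([0,0,-1.]);return np.stack([x,np.cross(z,x),z],1)
def delta(obs,p,R=None):
    R0=Ro.from_rotvec(obs["tool_rot"]).as_matrix()
    d=R0.T@(np.asarray(p)-obs["tool_pos"])*100
    r=np.zeros(3) if R is None else np.degrees(Ro.from_matrix(R0.T@R).as_rotvec())
    return d.round(2),r.round(1)
E
python3 - <<'E'
from h import *; from station import ctrl
ob=ctrl.get_obs();print(Ro.from_rotvec(ob["tool_rot"]).as_matrix().round(3))
t=dict(np.load("top0.npz"));s=dict(np.load("side0.npz"))
for sg in(1,-1): print(delta(ob,fx(.2,0,.22),goalrot(sg)))
for n,uv,z in[("fun",(368,162),.112),("ferr",(190+454/4,170+325/4),.031),("thumb",(190+300/4,170+72/4),.03)]:
    p=onplane(t,uv,z);print(n,p.round(3),(tofix(p)*1000).round(0))
p=onplane(s,(200+207/3,140+50/3),.112);print('fun side',p.round(3),(tofix(p)*1000).round(0))
E
```

```text
[[-0.925  0.38  -0.001]
 [ 0.38   0.925 -0.001]
 [ 0.    -0.002 -1.   ]]
(array([-36.28, -22.56,   1.06]), array([-0.1,  0. , 46.1]))
(array([-36.28, -22.56,   1.06]), array([-0.000e+00, -1.000e-01, -1.339e+02]))
fun [ 0.688 -0.199  0.112] [-274.  -29.  112.]
ferr [ 0.469 -0.029  0.031] [-36. 112.  31.]
thumb [0.645 0.07  0.03 ] [ -8. -88.  30.]
fun side [ 0.684 -0.195  0.112] [-269.  -27.  112.]
```

Emit:
play_rows(motion=[[[1, -4, -2.5, 0, 0, 0, 5], [1, -8, -5, 0, 0, 0, 11], [1, -13, -8, 0, 0, 0, 17], [1, -18, -11, 0, 0, 0, 24], [1, -23, -14, 0, 0, 0, 31], [1, -28, -17, 0, 0, 0, 37], [1, -32, -20, 0, 0, 0, 42], [1, -35, -22, 0, 0, 0, 45], [1, -36.3, -22.6, 0, 0, 0, 46.1], [1, -36.3, -22.6, 0, 0, 0, 46.1], [1, -36.3, -22.6, 0, 0, 0, 46.1], [1, -36.3, -22.6, 0, 0, 0, 46.1]]], newtons=40)

```text
t: 1.65
tool_pos: [0.4866, 0.2317, 0.2306]
tool_rot: [-1.764, -2.599, 0.002]
contact_force: [-1.0, 0.5, 0.0]
opening: 0.0002
```

```bash
python3 - <<'E'
from h import *; from station import ctrl
ob=ctrl.get_obs();print(ob["t"],ob["tool_pos"],tofix(ob["tool_pos"]),ob["q"],ob["opening"],ob["contact_force"])
for n in["wrist","top"]:
    im=ctrl.get_image(n);np.savez(n+"1.npz",**im);cv2.imwrite(f"pics/{n}1.png",im["color"][:,:,::-1])
E
```

```text
1.65 [0.48655729 0.23169731 0.2305668 ] [0.20080667 0.00030094 0.2305668 ] [ 3.06759722e-01 -1.52658954e-01  1.81219472e+00 -8.81014803e-04
  1.48337518e+00 -7.14521614e-02] 0.00020106774774237643 [-1.01770549  0.46164199  0.02089513]
```

View pics/wrist1.png

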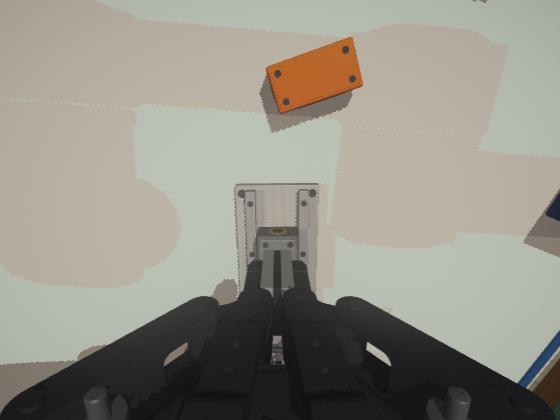

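The wrist view shows the plate's +x end with its corners at (235,184) and (319,184). The rails run down the image, and the housing's end with the brass bush is at (278,232). The orange box at (314,75) is the look-alike, lying well off the fixture.

```bash
python3 - <<'E'
from h import *
w=dict(np.load("wrist1.npz"))
a=onplane(w,(235.5,184),.012);b=onplane(w,(319,184),.012)
d=a-b;print(a.round(4),b.round(4),np.linalg.norm(d),'dir',np.arctan2(d[1],d[0])+np.pi/2, np.arctan2(-d[1],-d[0])+np.pi/2)
print((tofix(a)*1e3).round(1),(tofix(b)*1e3).round(1))
# housing top free edge 
for uv in[(258,238),(298,238)]: print((tofix(onplane(w,uv,.046))*1e3).round(1))
a=cv2.imread("pics/wrist1.png")[170:310,210:350];cv2.imwrite("pics/w1c.png",cv2.resize(a,None,fx=4,fy=4,interpolation=cv2.INTER_CUBIC))
E
```

```text
[0.4432 0.2065 0.012 ] [0.535  0.2431 0.012 ] 0.09886025287979311 dir -1.191715225879964 1.9498774277098294
[193.2  49.9  12. ] [193.6 -49.   12. ]
[138.6  22.1  46. ]
[138.8 -23.2  46. ]
```

View pics/w1c.png

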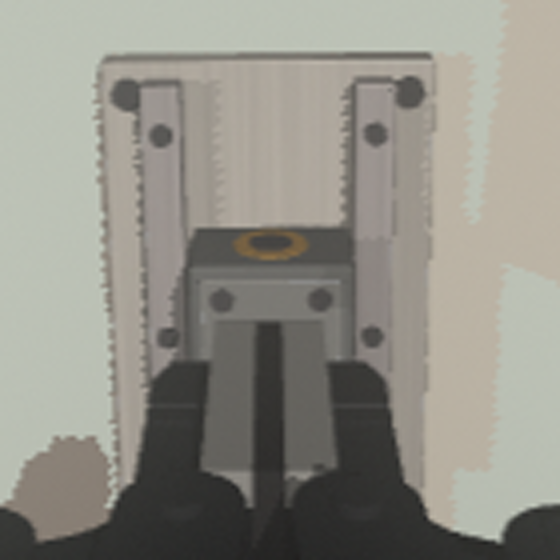

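```bash
sed -i 's/^th=.*/th=1.9475; o=np.array([.5611,.0435])/' h.py; python3 - <<'E'
from h import *; from station import ctrl
ob=ctrl.get_obs();print(tofix(ob["tool_pos"]));print(delta(ob,fx(.178,0,.028),goalrot(1)));print(delta(ob,fx(.155,0,.028),goalrot(1)))
E
```

```text
[2.02181056e-01 4.49688319e-05 2.30639075e-01]
(array([-2.4 ,  0.03, 20.27]), array([-0.1,  0.1,  0.1]))
(array([-4.700e+00,  2.000e-02,  2.027e+01]), array([-0.1,  0.1,  0.1]))
```

Emit:
play_rows(motion=[[[1, -1, 0, 4, 0, 0, 0], [1, -2, 0, 9, 0, 0, 0], [1, -2.4, 0, 14, 0, 0, 0], [1, -2.4, 0, 18, 0, 0, 0], [1, -2.4, 0, 20, 0, 0, 0], [1, -2.4, 0, 20.2, 0, 0, 0], [1, -2.4, 0, 20.2, 0, 0, 0], [1, -3, 0, 20.2, 0, 0, 0], [1, -3.6, 0, 20.2, 0, 0, 0], [1, -4.2, 0, 20.2, 0, 0, 0], [1, -4.4, 0, 20.2, 0, 0, 0], [1, -4.4, 0, 20.2, 0, 0, 0]]])

```text
t: 3.25
tool_pos: [0.5028, 0.1901, 0.0287]
tool_rot: [-1.765, -2.599, 0.002]
contact_force: [0.5, 0.2, -0.1]
opening: -0.0
```

```bash
python3 - <<'E'
from h import *; from station import ctrl
ob=ctrl.get_obs();print(ob["t"],tofix(ob["tool_pos"]),ob["contact_force"])
im=ctrl.get_image("wrist");np.savez("wrist2.npz",**im);cv2.imwrite("pics/wrist2.png",im["color"][:,:,::-1])
im=ctrl.get_image("side");a=im["color"][140:330,200:360,::-1];cv2.imwrite("pics/side2.png",cv2.resize(a,None,fx=3,fy=3,interpolation=cv2.INTER_CUBIC))
E
```

```text
3.25 [0.15774301 0.00026465 0.028675  ] [ 0.45784859  0.22164068 -0.10060715]
```

View pics/wrist2.png

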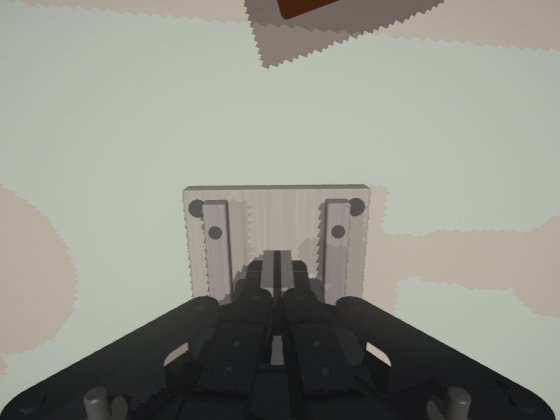

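View pics/side2.png

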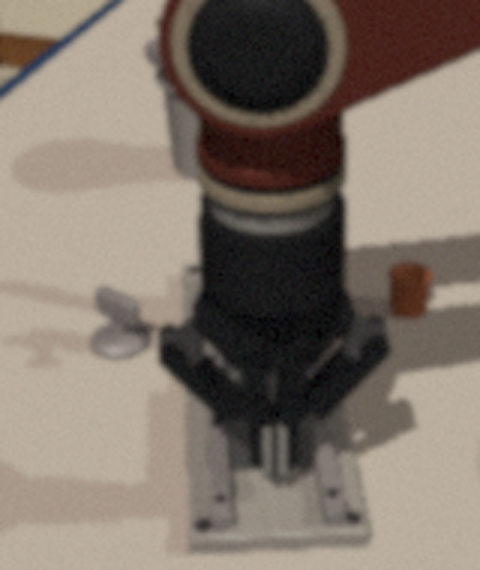

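In the wrist view the shut fingers (tips at 277,255) sit centred between the rails, in front of the housing. There is no contact force yet. I'll push now.

Emit:
play_rows(motion=[[[1, -0.4, 0, 0, 0, 0, 0], [1, -0.8, 0, 0, 0, 0, 0], [1, -1.2, 0, 0, 0, 0, 0], [1, -1.5, 0, 0, 0, 0, 0], [1, -1.8, 0, 0, 0, 0, 0], [1, -2.1, 0, 0, 0, 0, 0], [1, -2.3, 0, 0, 0, 0, 0]]])

```text
t: 4.22
tool_pos: [0.5111, 0.1687, 0.0285]
tool_rot: [-1.765, -2.599, 0.003]
contact_force: [-0.4, 2.4, 0.0]
opening: -0.0004
```

Emit:
play_rows(motion=[[[1, -0.2, 0, 0, 0, 0, 0], [1, -0.4, 0, 0, 0, 0, 0], [1, -0.6, 0, 0, 0, 0, 0], [1, -0.7, 0, 0, 0, 0, 0], [1, -0.7, 0, 0, 0, 0, 0]]])

```text
t: 4.85
tool_pos: [0.5138, 0.162, 0.0285]
tool_rot: [1.765, 2.599, -0.003]
contact_force: [-0.5, 1.5, 0.0]
opening: -0.0002
```

```bash
python3 - <<'E'
from h import *; from station import ctrl
ob=ctrl.get_obs();print(ob["t"],tofix(ob["tool_pos"]),ob["contact_force"])
E
```

```text
4.85 [0.12759267 0.00036673 0.02854607] [-0.53543869  1.4827876   0.02050488]
```

Emit:
play_rows(motion=[[[1, -0.15, 0, 0, 0, 0, 0], [1, -0.3, 0, 0, 0, 0, 0], [1, -0.3, 0, 0, 0, 0, 0]]])

```text
t: 5.22
tool_pos: [0.5137, 0.1615, 0.0286]
tool_rot: [-1.763, -2.594, -0.0]
contact_force: [-5.4, 10.3, 2.9]
opening: 0.0002
```

Emit:
play_rows(motion=[[[1, -0.15, 0, 0, 0, 0, 0], [1, -0.3, 0, 0, 0, 0, 0], [1, -0.3, 0, 0, 0, 0, 0]]])

```text
t: 5.6
tool_pos: [0.5134, 0.1613, 0.0286]
tool_rot: [-1.76, -2.589, -0.005]
contact_force: [-4.7, 11.4, 2.0]
opening: -0.0001
```

It stopped dead at tool x ≈ 127 mm, which is 117 plus about 10 of finger, with 12 N. That is the back stop. I'll back off, rise and look.

Emit:
play_rows(motion=[[[1, 0.8, 0, 0, 0, 0, 0], [1, 2, 0, 0, 0, 0, 0], [1, 3, 0, -3, 0, 0, 0], [1, 4, 0, -8, 0, 0, 0], [1, 5, 0, -13, 0, 0, 0], [1, 6, 0, -18, 0, 0, 0], [1, 7, 0, -21, 0, 0, 0], [1, 7, 0, -21, 0, 0, 0], [1, 7, 0, -21, 0, 0, 0]]])

```text
t: 6.72
tool_pos: [0.4886, 0.2243, 0.2378]
tool_rot: [-1.76, -2.588, -0.002]
contact_force: [-0.4, -0.1, -1.3]
opening: 0.0002
```

```bash
python3 - <<'E'
from h import *; from station import ctrl
ob=ctrl.get_obs();print(ob["t"],tofix(ob["tool_pos"]),ob["contact_force"],ob["tool_rot"])
w=ctrl.get_image("wrist");np.savez("wrist3.npz",**w);cv2.imwrite("pics/wrist3.png",cv2.resize(w["color"][150:320,190:370,::-1],None,fx=3,fy=3,interpolation=cv2.INTER_CUBIC))
im=ctrl.get_image("top");np.savez("top3.npz",**im);cv2.imwrite("pics/top3.png",cv2.resize(im["color"][170:280,190:390,::-1],None,fx=4,fy=4,interpolation=cv2.INTER_CUBIC))
print(proj(w,fx(.117,0,.046)))
E
```

```text
6.725 [0.19478866 0.00089247 0.23782964] [-0.36032098 -0.09383398 -1.33388539] [-1.75991942e+00 -2.58841731e+00 -1.91614829e-03]
[278.79553102 249.95156763]
```

View pics/wrist3.png

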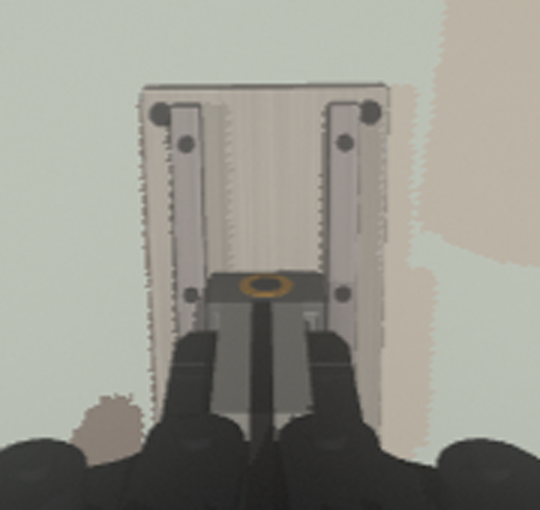

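View pics/top3.png

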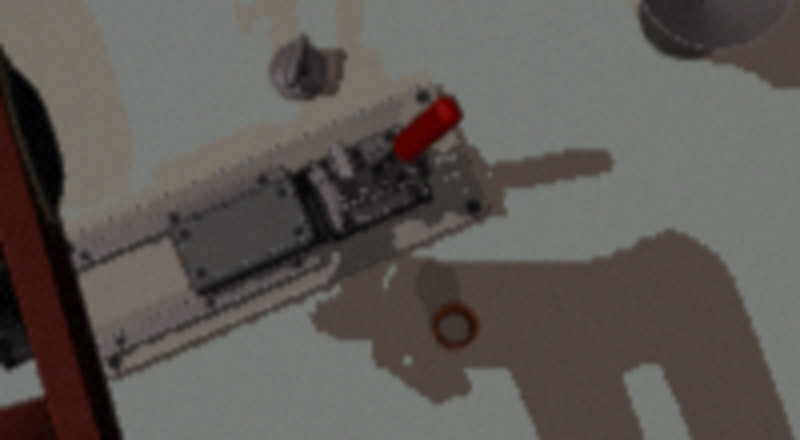

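The housing is home: its end edge falls at wrist row 250, and 249.95 was predicted. The clamp is still open, with the red grip at crop (430,125). Next I go to the handle, tips between the raised arm and the grip.

```bash
python3 - <<'E'
from h import *; from station import ctrl
ob=ctrl.get_obs()
for p in[(-.044,0,.238),(-.044,0,.165)]: print(delta(ob,fx(*p),goalrot(1)))
E
```

```text
(array([-23.86,   0.14,  -0.37]), array([-0.4, -0.6, -0. ]))
(array([-23.94,   0.2 ,   6.93]), array([-0.4, -0.6, -0. ]))
```

Emit:
play_rows(motion=[[[1, -2, 0, 0, 0, -0.2, 0], [1, -5, 0, 0, -0.2, -0.4, 0], [1, -9, 0.1, 0, -0.4, -0.6, 0], [1, -13, 0.1, 0, -0.4, -0.6, 0], [1, -17, 0.1, 0, -0.4, -0.6, 0], [1, -20.5, 0.1, -0.3, -0.4, -0.6, 0], [1, -23, 0.1, -0.4, -0.4, -0.6, 0], [1, -23.9, 0.1, -0.4, -0.4, -0.6, 0], [1, -23.9, 0.1, -0.4, -0.4, -0.6, 0], [1, -23.9, 0.1, -0.4, -0.4, -0.6, 0]]])

```text
t: 8.07
tool_pos: [0.5766, 0.0026, 0.238]
tool_rot: [-1.766, -2.597, 0.001]
contact_force: [-0.4, 1.1, 0.3]
opening: -0.0002
```

```bash
python3 - <<'E'
from h import *; from station import ctrl
ob=ctrl.get_obs();print(ob["t"],tofix(ob["tool_pos"]),ob["contact_force"],ob["q"])
for p in[(-.044,0,.150)]: print(delta(ob,fx(*p),goalrot(1)))
s=ctrl.get_image("side");cv2.imwrite("pics/side4.png",cv2.resize(s["color"][80:300,190:390,::-1],None,fx=3,fy=2.7,interpolation=cv2.INTER_CUBIC))
im=ctrl.get_image("wrist");cv2.imwrite("pics/wrist4.png",im["color"][:,:,::-1])
E
```

```text
8.075 [-0.04371751  0.00058557  0.23799483] [-0.37920693  1.1396511   0.33261233] [-1.24535113e-01 -6.50077542e-02  1.71892164e+00  1.37080143e-04
  1.48876975e+00 -5.01323899e-01]
(array([-0.03,  0.07,  8.8 ]), array([-0.1, -0. ,  0. ]))
```

View pics/wrist4.png

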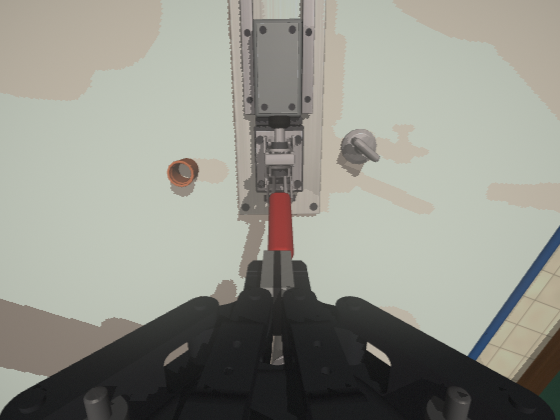

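View pics/side4.png

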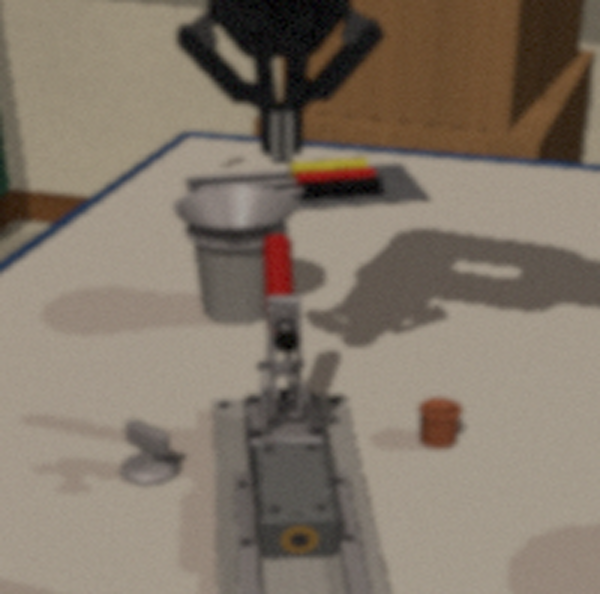

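The wrist view shows the red grip at (280,195–250) in line with the fingers and its top hidden behind them, which fits the expected geometry. I'll go down into the gap carefully.

Emit:
play_rows(motion=[[[1, 0, 0.05, 2, 0, 0, 0], [1, 0, 0.05, 4, 0, 0, 0], [1, 0, 0.05, 6, 0, 0, 0], [1, 0, 0.05, 7.2, 0, 0, 0], [1, 0, 0.05, 8, 0, 0, 0], [1, 0, 0.05, 8.7, 0, 0, 0], [1, 0, 0.05, 8.7, 0, 0, 0]]])

```text
t: 9.05
tool_pos: [0.5771, 0.0031, 0.151]
tool_rot: [-1.765, -2.598, 0.001]
contact_force: [-0.5, 0.5, 0.6]
opening: -0.0001
```

```bash
python3 - <<'E'
from h import *; from station import ctrl
ob=ctrl.get_obs();print(ob["t"],tofix(ob["tool_pos"]),ob["contact_force"])
s=ctrl.get_image("side");cv2.imwrite("pics/side5.png",cv2.resize(s["color"][80:300,190:390,::-1],None,fx=3,fy=2.7,interpolation=cv2.INTER_CUBIC))
im=ctrl.get_image("wrist");cv2.imwrite("pics/wrist5.png",im["color"][:,:,::-1])
E
```

```text
9.05 [-4.34882063e-02 -1.09335509e-06  1.50979024e-01] [-0.45078208  0.47395199  0.57714793]
```

View pics/wrist5.png

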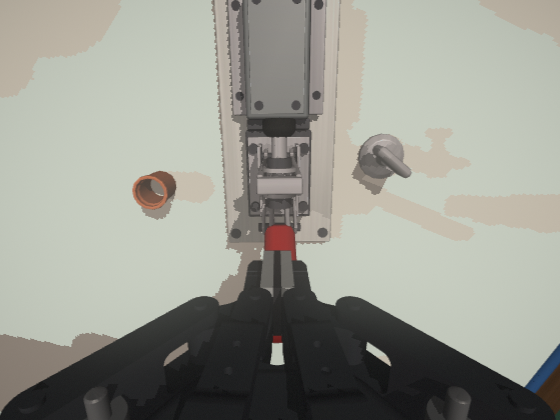

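View pics/side5.png

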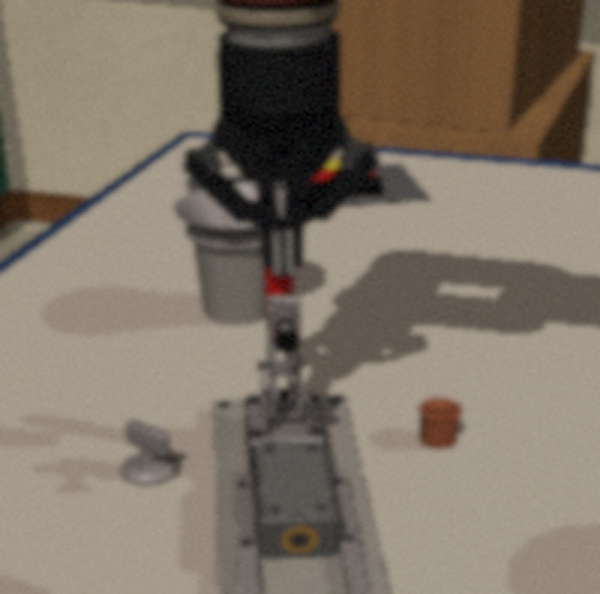

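In the wrist view the fingers are on the +x side of the red grip, whose end shows behind them at (278,340). There is no contact force. Now I push back along its arc.

Emit:
play_rows(motion=[[[1, -0.4, 0, 0.1, 0, 0, 0], [1, -0.9, 0, 0.1, 0, 0, 0], [1, -1.4, 0, 0.2, 0, 0, 0], [1, -1.9, 0, 0.3, 0, 0, 0], [1, -2.4, 0, 0.4, 0, 0, 0], [1, -2.8, 0, 0.5, 0, 0, 0], [1, -3.2, 0, 0.5, 0, 0, 0], [1, -3.2, 0, 0.5, 0, 0, 0]]])

```text
t: 10.15
tool_pos: [0.5892, -0.0272, 0.1466]
tool_rot: [1.766, 2.598, -0.001]
contact_force: [0.9, 0.7, 0.3]
opening: -0.0
```

```bash
python3 - <<'E'
from h import *; from station import ctrl
ob=ctrl.get_obs();print(ob["t"],tofix(ob["tool_pos"]),ob["contact_force"])
s=ctrl.get_image("side");cv2.imwrite("pics/side6.png",cv2.resize(s["color"][80:300,190:390,::-1],None,fx=3,fy=2.7,interpolation=cv2.INTER_CUBIC))
im=ctrl.get_image("wrist");cv2.imwrite("pics/wrist6.png",im["color"][:,:,::-1])
E
```

```text
10.15 [-0.07608961 -0.00015343  0.14660136] [0.90129325 0.73664674 0.3117938 ]
```

View pics/wrist6.png

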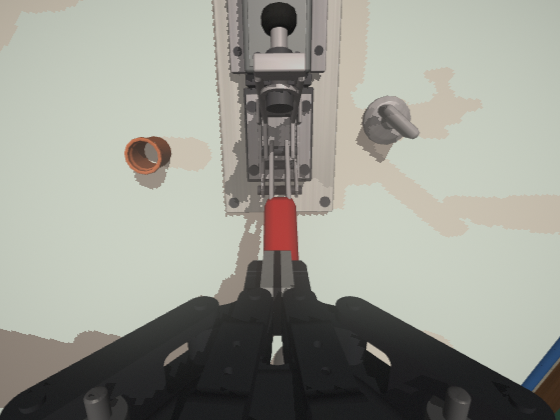

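View pics/side6.png

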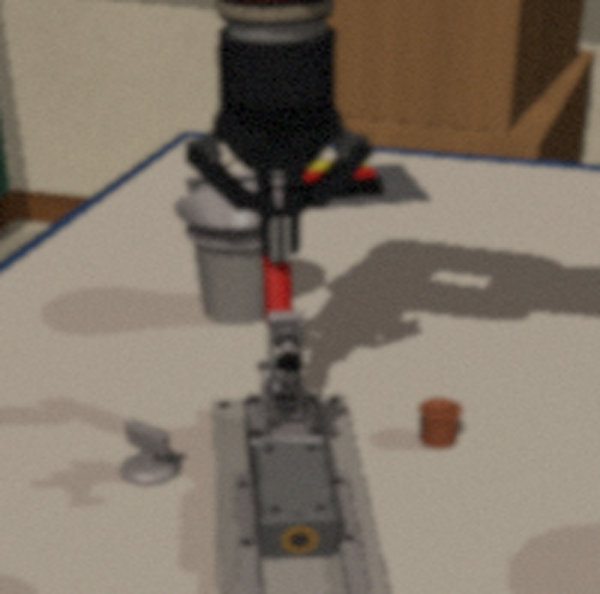

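The wrist view shows the arm swinging down (pad at (278,20)) and the grip following the fingers. I'll continue along the arc.

Emit:
play_rows(motion=[[[1, -0.4, 0, 0.2, 0, 0, 0], [1, -0.8, 0, 0.4, 0, 0, 0], [1, -1.3, 0, 0.7, 0, 0, 0], [1, -1.7, 0, 1.1, 0, 0, 0], [1, -1.9, 0, 1.6, 0, 0, 0], [1, -2.1, 0, 2.1, 0, 0, 0], [1, -2.3, 0, 2.6, 0, 0, 0], [1, -2.4, 0, 3.1, 0, 0, 0], [1, -2.4, 0, 3.1, 0, 0, 0]]])

```text
t: 11.38
tool_pos: [0.5975, -0.0494, 0.1146]
tool_rot: [-1.765, -2.597, 0.002]
contact_force: [0.3, 0.3, 0.3]
opening: 0.0004
```

```bash
python3 - <<'E'
from h import *; from station import ctrl
ob=ctrl.get_obs();print(ob["t"],tofix(ob["tool_pos"]),ob["contact_force"])
s=ctrl.get_image("side");cv2.imwrite("pics/side7.png",cv2.resize(s["color"][80:300,190:390,::-1],None,fx=3,fy=2.7,interpolation=cv2.INTER_CUBIC))
im=ctrl.get_image("wrist");cv2.imwrite("pics/wrist7.png",im["color"][:,:,::-1])
E
```

```text
11.375 [-0.09976436  0.00033463  0.11464324] [0.34109092 0.30012659 0.33461652]
```

View pics/wrist7.png

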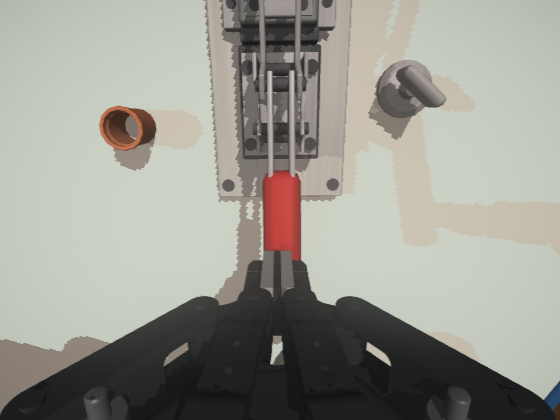

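View pics/side7.png

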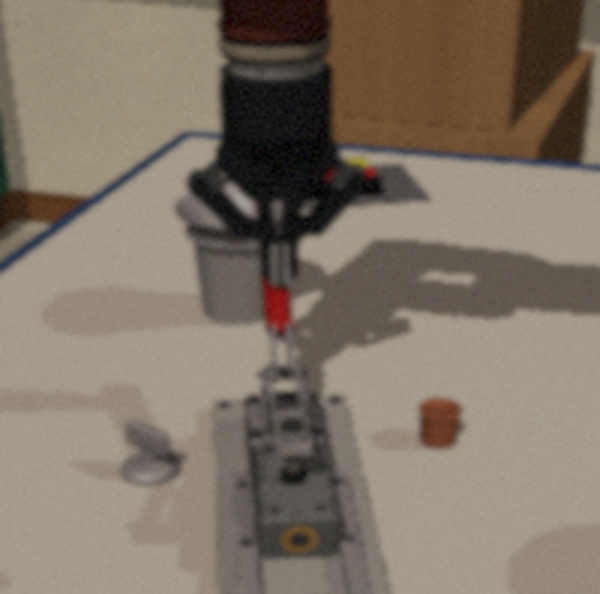

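The arm is nearly level over the housing now (side crop (292,465)) and the fingers stand on the grip. I'll press down past centre.

Emit:
play_rows(motion=[[[1, -0.05, 0, 0.5, 0, 0, 0], [1, -0.1, 0, 1, 0, 0, 0], [1, -0.1, 0, 1.5, 0, 0, 0], [1, -0.1, 0, 2, 0, 0, 0], [1, -0.1, 0, 2.5, 0, 0, 0], [1, -0.1, 0, 3, 0, 0, 0], [1, -0.1, 0, 3.4, 0, 0, 0], [1, -0.1, 0, 3.8, 0, 0, 0], [1, -0.1, 0, 4.1, 0, 0, 0], [1, -0.1, 0, 4.1, 0, 0, 0], [1, -0.1, 0, 4.1, 0, 0, 0]]])

```text
t: 12.85
tool_pos: [0.5982, -0.0503, 0.0743]
tool_rot: [-1.766, -2.599, 0.001]
contact_force: [0.7, -0.3, -0.2]
opening: -0.0002
```

```bash
python3 - <<'E'
from h import *; from station import ctrl
ob=ctrl.get_obs();print(ob["t"],tofix(ob["tool_pos"]),ob["contact_force"])
im=ctrl.get_image("wrist");cv2.imwrite("pics/wrist8.png",im["color"][:,:,::-1])
E
```

```text
12.85 [-1.00879841e-01 -1.26237194e-05  7.43302821e-02] [ 0.68669292 -0.33654796 -0.23929282]
```

View pics/wrist8.png

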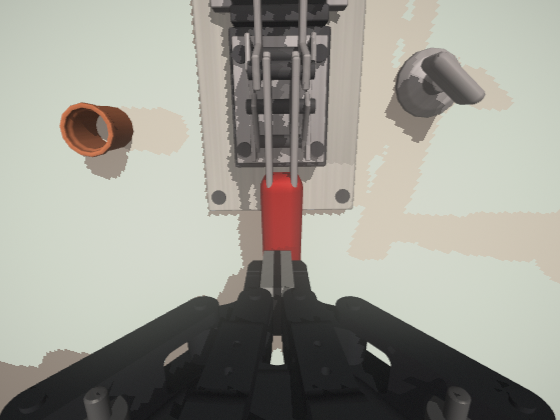

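At z 74 mm the force has dropped to zero, so it has probably snapped over. I'll press a few mm more to feel the stop.

Emit:
play_rows(motion=[[[1, 0, 0, 0.2, 0, 0, 0], [1, 0, 0, 0.4, 0, 0, 0], [1, 0, 0, 0.4, 0, 0, 0]]])

```text
t: 13.28
tool_pos: [0.5985, -0.0504, 0.0719]
tool_rot: [-1.765, -2.599, 0.001]
contact_force: [-4.6, 0.7, 7.4]
opening: 0.0
```

The tool meets a firm stop at about 72 mm, where the locked grip's top was predicted at about 74. I'll lift clear and check.

Emit:
play_rows(motion=[[[1, 0, 0, -1, 0, 0, 0], [1, 0, 0, -4, 0, 0, 0], [1, 0, 0, -9, 0, 0, 0], [1, 0, 0, -14, 0, 0, 0], [1, 0, 0, -18, 0, 0, 0], [1, 2, 4, -20, 0, 0, 0], [1, 4, 9, -20, 0, 0, 0], [1, 6, 14, -20, 0, 0, 0], [1, 6, 16, -20, 0, 0, 0], [1, 6, 16, -20, 0, 0, 0]]])

```text
t: 14.52
tool_pos: [0.7257, 0.0653, 0.2709]
tool_rot: [-1.763, -2.599, 0.002]
contact_force: [-0.8, 0.1, -0.6]
opening: 0.0005
```

```bash
python3 - <<'E'
from h import *; from station import ctrl
ob=ctrl.get_obs();print(ob["t"],tofix(ob["tool_pos"]),ob["contact_force"])
s=ctrl.get_image("side");t=ctrl.get_image("top")
cv2.imwrite("pics/side9.png",cv2.resize(s["color"][140:330,200:360,::-1],None,fx=3,fy=3,interpolation=cv2.INTER_CUBIC))
cv2.imwrite("pics/top9.png",cv2.resize(t["color"][130:280,190:400,::-1],None,fx=3.8,fy=3.8,interpolation=cv2.INTER_CUBIC))
for n,P in dict(locked=(-.128,0,.057),centre=(-.130,0,.084),h1=(.117,-.024,.046),h2=(.117,.024,.046)).items():
    a=proj(s,fx(*P));b=proj(t,fx(*P));print(n,a.round(1),((a-[200,140])*3).round(),b.round(1),((b-[190,130])*3.8).round())
def red(im):
    c=im["color"].astype(int);m=((c[...,0]>90)&(c[...,1]<40)&(c[...,2]<40)).astype(np.uint8)
    n,l,st,ce=cv2.connectedComponentsWithStats(m);return [(st[i].tolist(),ce[i].round(1).tolist()) for i in range(1,n) if st[i][4]>15]
print(red(s));print(red(t))
E
```

```text
14.525 [-0.04032566 -0.16107124  0.2709444 ] [-0.78989216  0.06996092 -0.57478783]
locked [282.3 201.3] [247. 184.] [319.6 197.8] [492. 258.]
centre [282.1 190.4] [246. 151.] [321.2 195.4] [499. 248.]
h1 [275.4 272.8] [226. 398.] [231.3 225.8] [157. 364.]
h2 [302.4 271.7] [307. 395.] [238.1 242.4] [183. 427.]
[([290, 143, 25, 4, 54], [302.1, 144.7]), ([279, 200, 7, 12, 49], [281.9, 204.6])]
[([474, 150, 22, 29, 202], [484.4, 164.4]), ([293, 196, 26, 13, 145], [305.8, 201.8])]
```

View pics/side9.png

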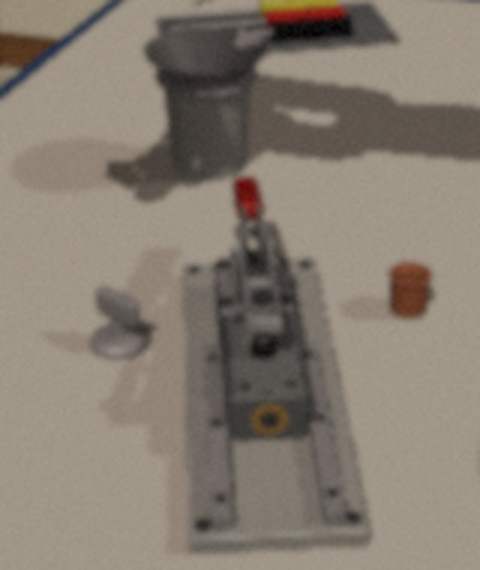

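View pics/top9.png

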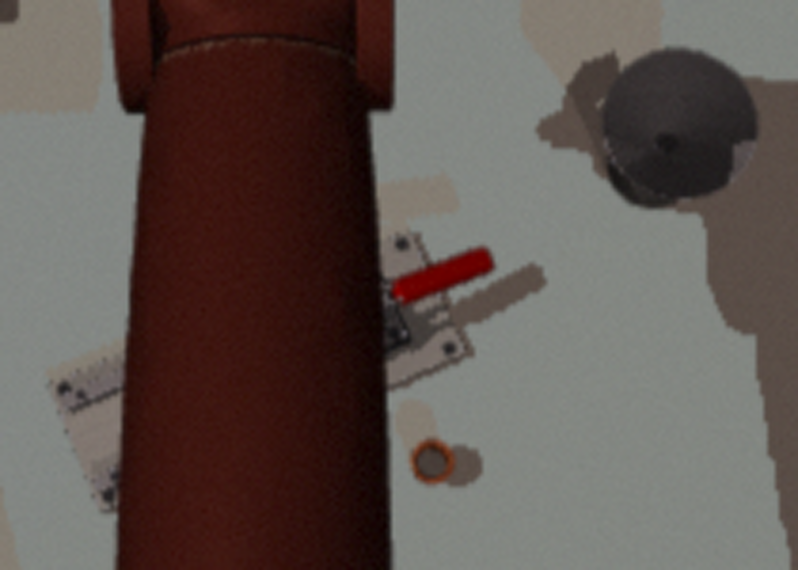

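```bash
python3 - <<'E'
import h; from h import *
s=dict(np.load("side0.npz"));h.th=1.9452;h.o=np.array([.5594,.048])
a=cv2.imread("pics/side9.png")[300:460,180:360];cv2.imwrite("pics/s9c.png",cv2.resize(a,None,fx=4,fy=3.5,interpolation=cv2.INTER_CUBIC))
for x in(.117,.1195,.122): print(x,((proj(s,h.fx(x,0,.046))-[200,140])*3-[180,300])*[4,3.5],((proj(s,h.fx(x,0,.012))-[200,140])*3-[180,300])*[4,3.5])
E
```

```text
0.117 [346.55850261 356.86784372] [348.08675865 512.39660223]
0.1195 [347.57534992 366.34767724] [349.0849011  522.13382668]
0.122 [348.59857864 375.88700318] [350.08916314 531.9307498 ]
```

View pics/s9c.png

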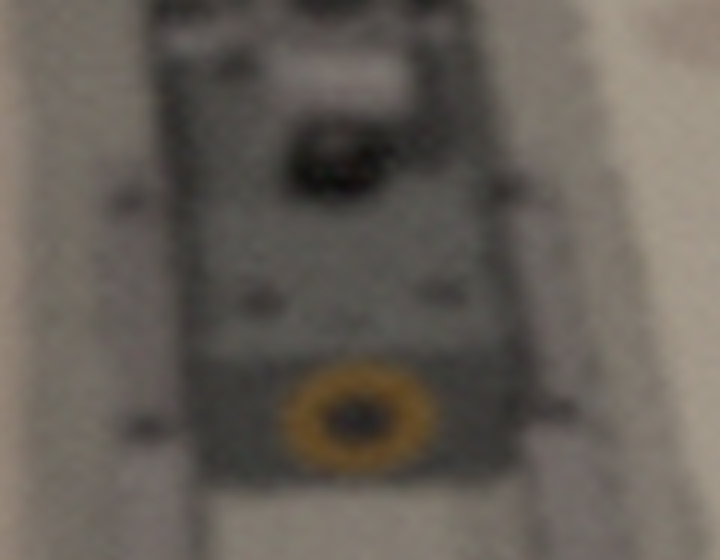

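The housing's top edge lies at row ~352, and 357 is predicted for home. The pad sits on the housing, and the grip end is at its locked pixel. I'm handing in.

```bash
python3 -c "
from station import ctrl
print(ctrl.finish_job())"
```

```text
the job is handed in; nothing more can be done
None
```

I pushed the housing home with the shut fingers, then pushed the red handle back and down past centre. The hand finished well clear, and I handed the job in at about 14.5 s.

- **Housing:** it stopped against the back stop with about 12 N. The wrist view before clamping put its end within a pixel of the home position. The last side view also shows it home, within about 1–2 mm.
- **Clamp:** the force fell to zero as the handle passed centre, then a firm stop was felt at about 72 mm (about 74 mm predicted). In the side view the grip's end is within about 1 px of its locked position, roughly 10 px from dead centre. The black pad sits on the housing. I could not measure its force directly.
- **Other parts:** the cup, funnel, thumb turn and ferrule stood where they were in the last side view. In the last top view the robot arm hid the thumb turn and most of the fixture.
- **Disagreement:** the first top and side views put the fixture about 7 mm apart. I averaged the two and corrected the result with the wrist camera before pushing.

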